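# Fill a raclette pan and slide it under the grill

## Robot

A 6-joint arm with a two-finger parallel gripper is mounted at the origin on the work surface. World frame = base frame: x ahead of the robot, y to its left, z up, the work surface at z = 0. Lengths are in mm, angles in rad, forces in N, time in s.
With the tool pointing down it reaches from about 425 to 950 mm from the base axis. Payload 3.5 kg.
Tool frame: the origin (TCP) lies at the very end of the fingers, on their centre line; the grasp point (between the pads) lies robot.grip_depth behind it (robot.grip_depth is the distance from the TCP to the grasp point, in mm); z points along the fingers, x is the direction in which the jaws open and shut, and the axes are right-handed (so a half turn about z gives the same grasp; the last joint's range is limited). The gripper opens to 85 mm and grips with 20 to 120 N. Pads are 22 mm wide; open, the fingers measure 114 mm over their backs; the gripper's body (76 mm by 85 mm) begins 54 mm behind the grasp point. The pads swing forward as they close: fully open they stand 13 mm farther back than shut.
Start: joints at [0.956, 0.286, 1.577, -0, 1.279, -0.15], TCP at [302.528, 603.393, 231.325] pointing down, gripper open.
Joint ranges: [-2.77, 2.77], [-0.9, 2.22], [0.21, 2.48], [-1.53, 4.67], [0.24, 2.81], [-2.84, 2.84]. Speed limits (rad/s): [2.79, 2.79, 3.14, 3.14, 3.14, 3.14].

## Interface

Orientations are given as a unit quaternion [w, x, y, z].
In Python, from plant import robot gives the robot as it stands.
- The arm moves only by the shell command python3 -m crank 'ROWS' [OPENING]. ROWS is a JSON object of lists of equal length, an entry for each row: "linear": the shift along the tool's x, y, z in cm, a list of three; "angular": the turn, a rotation vector about the tool's x, y, z in degrees, a list of three. In form: {"linear": [[dx, dy, dz], ...], "angular": [[ax, ay, az], ...]}. A call has 1 to 8 rows; each row is the pose to reach, as a shift and turn from the pose commanded when the call began, along the tool's axes at that moment; what a row does not reach only later rows make up. A row lasts 1/12 s, in which the tool goes at most 41.7 mm and 7.16 degrees, less where a joint would pass 70% of its speed; a pose out of reach is approached as far as the arm can. A call with a gripper value outside its range is refused whole. OPENING is the closure in counts, from 0 (fully open) to 255 (shut), set as the call begins (- or left out, the last holds). The fingers move at their own pace and stop on an object; the grip force is fixed at half the most. Time passes only in rows, so rows that repeat a pose let the fingers close. It gives the time, the measured TCP pose, the force and the opening at its end, in the units of the state.
- robot.get_state(): the state, without advancing time (a new reading comes with each control period).
- robot.grab_frame(name): name is "scene" or "top"; returns the picture (480x640x3 uint8, red, green, blue); there is no depth.
- robot.camera_params(name): a dict with "fx", "fy", "cx", "cy" (pixels), "position" and "rotation" of the camera in the world. Camera axes: x right, y down, z forward; pixel columns grow to the right and rows downward; lengths in mm; the calibration is good to about 2 mm. A picture is of the moment at which its call begins. camera_params takes no time and is no camera call.
- robot.job_done(): hands the job in, once; it reports no verdict.
The state is a dict: "time": time; "joint_positions": joint angles; "joint_vel": joint speeds; "tau": joint torques, N m; "tcp_pos": TCP position; "tool_rot": TCP orientation; "wrist_force": force on the tool from outside, world axes, zero at the start; "wrist_torque": the same for the moment, N m; "finger_gap": finger opening in mm.
Only numpy, scipy, OpenCV 4.12 (cv2) and the standard library are available. Lean on these libraries where they do the work, as an engineer would, in place of code of your own. Each camera call takes 0.05 s, during which the arm holds its last target. There are 200 camera calls.

## Task

Lay the cut piece of cheese flat in the raclette pan standing on the table, then slide the loaded pan, kept level, into the empty place on the robot's side of the table grill until it is fully home, and let go. Leave the other pans, the salt and pepper and the tealight as they are.

Things in the scene. Friction and masses are not known exactly. Their poses are not given: they have to be found in the camera images.
- pan: The loose raclette pan to fill: square, dark steel, 100 mm long (its x), 92 mm wide (y), walls 16 mm high, walls and floor 3 mm thick, black handle sticking out to -x; about 0.16 kg. Starts flat on the table at one side of the grill. Origin: centre of the underside of the pan itself (without handle); z up.
- pan_grip (a point): Middle of the pan's black handle grip, at (-109, 0, 20) mm in the pan's frame, axes as the pan's. The grip is a bar 76 mm long (x), 18 mm wide (y), 16 mm high: 12 to 28 mm above the pan's underside. It begins 21 mm out from the pan's wall.
- cheese: The cut piece of firm cheese, a slab 66 mm long (its x), 38 mm wide (y), 14 mm thick (z), about 45 g, lying flat on the near half of the board. Origin: centre of its underside.
- board: Wooden cheese board, fixed, 210 mm (x) by 120 mm (y), top 18 mm above the table; origin: centre of its underside. A fixed block of cheese, 64 x 90 mm and 60 mm tall, stands on its far half, near face at x = +28 mm. Board and pan stand one each side of the grill; which side is which varies.
- grill: Table raclette grill, fixed: ribbed black plate on a grey heater housing, 220 mm deep (x), 352 mm wide (y), 122 mm high. Origin: centre of its underside on the table; -x faces the robot. Three places side by side on the front side, centred at y = -104, 0 and +104 mm; two hold pans, whose handles stick out, one is empty. Two more pans are fixed in the far side.
- deck_edge (a point): Middle of the front edge of the grill's flat steel deck, on its top: 30 mm above the table, at x = -105 mm in the grill's frame, axes as the grill's. Under the housing the opening is 50 mm high (42 mm below the heating bars). Wire dividers 6 mm high, 98 mm apart clear, begin 17 mm behind this edge.
- free_bay: The empty front place (which of the three varies). Origin: on the deck's top, where the middle of the pan's underside is when fully home: end wall 1 mm from the 12 mm high stop that runs along the grill's middle, handle wall flush with the deck's front edge. x points straight into the grill, z up; turns with the grill.
- other_pan_1: Loose pan, same shape and size as pan, already pushed home in another place of the grill, only its handle showing; not to be disturbed. Origin and axes as for pan.
- other_pan_2: Loose pan, same shape and size as pan, already pushed home in another place of the grill, only its handle showing; not to be disturbed. Origin and axes as for pan.
- salt: White ceramic salt shaker, 44 mm across, 84 mm tall, origin at the centre of its underside. Leave alone.
- pepper: White ceramic pepper shaker, same size, origin at the centre of its underside. Leave alone.
- tealight: Glass with a tealight in it, 72 mm across, 85 mm tall, origin at the centre of its underside. Leave alone.
Not all that is in view belongs to the job. What is shaped like the cheese but pink, purple or red is not meant.

How it is judged:
By the outcome, as a careful person would: the job done as asked, in the order asked, and still so for the second after the job is handed in, with the robot touching nothing.
It also fails if it takes over 61 s, if anything falls off the work surface, if the arm or the gripper's body presses on something with over 40 N, if the wrist force passes 120 N, or if a joint passes its speed limit or range.

## Working session

There is one attempt and no reset: what is moved stays moved. The work goes in short steps, Python scripts to look and compute and a shell command to move; the robot and the scene stay as the last step left them, time stands still between calls to the robot, and variables do not carry over. Pictures are saved under pics/ and viewed, about 8 in all and at most 12, crops included, and the job is handed in when it is done.

```bash
ls; mkdir -p pics
cat > h.py <<'E'
import numpy as np,cv2
from plant import robot
from scipy.spatial.transform import Rotation as R
def cam(n):
    p=robot.camera_params(n); return p,np.array(p["rotation"]).reshape(3,3),np.array(p["position"])
def ray(n,u,v):
    p,Rm,t=cam(n); d=Rm@np.array([(u-p["cx"])/p["fx"],(v-p["cy"])/p["fy"],1]); return t,d
def onz(n,u,v,z):
    t,d=ray(n,u,v); return t+d*(z-t[2])/d[2]
def proj(n,P):
    p,Rm,t=cam(n); c=Rm.T@(np.array(P)-t); return np.array([c[0]/c[2]*p["fx"]+p["cx"],c[1]/c[2]*p["fy"]+p["cy"]])
def tri(a,b):
    (n,u,v),(m,x,y)=a,b; t1,d1=ray(n,u,v);t2,d2=ray(m,x,y)
    s=np.linalg.lstsq(np.c_[d1,-d2],t2-t1,rcond=None)[0]; p,q=t1+s[0]*d1,t2+s[1]*d2
    return (p+q)/2,np.linalg.norm(p-q)
def rot():
    q=robot.get_state()["tool_rot"]; return R.from_quat([q[1],q[2],q[3],q[0]])
def save(n,f):
    im=robot.grab_frame(n); cv2.imwrite("pics/"+f,im[:,:,::-1]); return im
E
python3 - <<'E'
from h import *
for n in("scene","top"):
    save(n,n+"0.png"); print(n,robot.camera_params(n))
print(robot.get_state(),robot.grip_depth)
E
```

```text
pics
scene {'fx': 506.68490889490397, 'fy': 506.68490889490397, 'cx': 323.33079727975473, 'cy': 238.39195278769242, 'position': array([1070.90982316,  176.2756423 ,  876.48386734]), 'rotation': array([-0.17729149,  0.54180734,  0.78272516, -0.24970756])}
top {'fx': 503.6446044403571, 'fy': 503.6446044403571, 'cx': 318.8922129250697, 'cy': 242.60786177845935, 'position': array([ 271.12855428,  -40.09190231, 1124.652466  ]), 'rotation': array([ 0.07818588, -0.68159982,  0.72296756, -0.08140366])}
{'time': 0.1, 'joint_positions': array([ 9.55992587e-01,  2.87087146e-01,  1.57805349e+00, -6.63127610e-06,
        1.27860958e+00, -1.50009440e-01]), 'joint_vel': array([-1.54894045e-03, -4.62295657e-04, -3.99213604e-03,  7.40280678e-05,
       -1.53701176e-03,  6.67072886e-04]), 'tau': array([ 1.11261066e-03, -4.07297516e+01, -2.93699044e+01, -1.46037978e-04,
        3.41180239e-03,  1.15753755e-05]), 'tcp_pos': array([302.18868862, 602.90118823, 230.06639615]), 'tool_rot': array([ 4.25989367e-04,  8.50951095e-01,  5.25243819e-01, -9.91121433e-04]), 'wrist_force': array([-0.68077146,  0.73589248, -0.20322717]), 'wrist_torque': array([-0.04324291, -0.02715424, -0.04750413]), 'finger_gap': 85.81285250949868} 18.700000000000003
```

View pics/scene0.png

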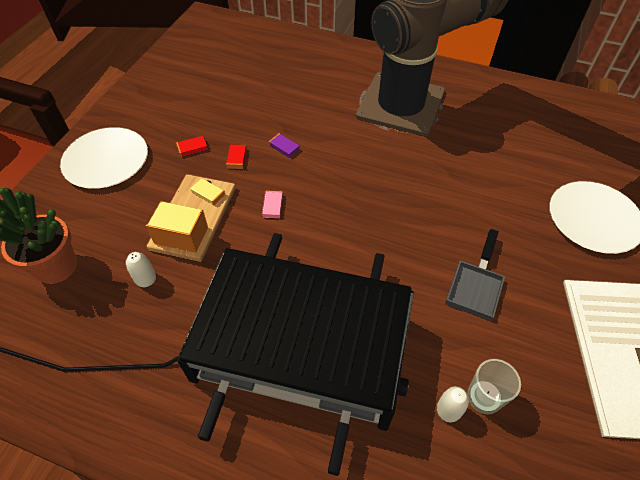

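View pics/top0.png

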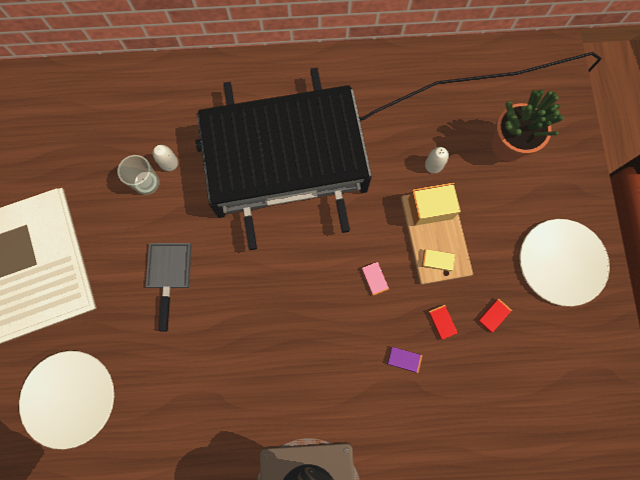

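The top view (image up = +x) shows these:
- Pan at (168,265), with its handle at (165,310).
- Grill with front handles at (250,228) and (342,210), so the middle place is the empty one.
- Board at (437,238).

Candidates for the cheese:
- Yellow slab on the near half of the board, (439,260).
- Yellow block, (437,203), which is fixed.
- Pink (375,278), red (443,322), red (495,316) and purple (405,359), which are decoys.

I choose the yellow slab at (439,260), which is (207,190) in the scene view.

```bash
sed -i 's/return p,np.array(p\["rotation"\]).reshape(3,3)/q=p["rotation"]; return p,R.from_quat([q[1],q[2],q[3],q[0]]).as_matrix()/' h.py
python3 - <<'E'
from h import *
t=cv2.imread("pics/top0.png");s=cv2.imread("pics/scene0.png")
def up(im,x0,y0,w,h,k): return cv2.resize(im[y0:y0+h,x0:x0+w],(w*k,h*k),interpolation=cv2.INTER_CUBIC)
def pad(i): 
    o=np.zeros((300,400,3),np.uint8); o[:i.shape[0],:i.shape[1]]=i; return o
cv2.imwrite("pics/c0.png",np.vstack([np.hstack([pad(up(t,400,240,80,60,5)),pad(up(s,180,170,80,60,5))]),np.hstack([pad(up(t,130,235,80,100,3)),pad(up(s,430,225,100,100,3))])]))
def comps(im,m,lo,hi):
    n,l,st,c=cv2.connectedComponentsWithStats(m.astype(np.uint8))
    return [(st[i][:5].tolist(),cv2.minAreaRect(np.argwhere(l==i)[:,::-1].astype(np.float32))) for i in range(1,n) if lo<st[i][4]<hi]
for n,im in(("top",t),("scene",s)):
    hsv=cv2.cvtColor(im,cv2.COLOR_BGR2HSV); H,S,V=[hsv[...,i].astype(int) for i in range(3)]
    print(n,"yellow",comps(im,(H>22)&(H<34)&(S>70)&(V>190),80,5000))
    print(n,"grey",[c for c in comps(im,(S<60)&(V>50)&(V<150),200,4000)])
    print(n,"black",[c for c in comps(im,(V<38),150,40000)])
for u,v in((439,260),(168,265),(165,310),(250,228),(342,210)): print(u,v,onz("top",u,v,30))
print(proj("top",[0,0,0]),proj("scene",[0,0,0]))
E
```

```text
top yellow [([415, 185, 45, 33, 1091], ((436.8458557128906, 201.11376953125), (27.671600341796875, 40.60786056518555), 80.13418579101562)), ([425, 250, 30, 20, 462], ((439.17572021484375, 259.4459533691406), (29.098621368408203, 15.946702003479004), 9.462322235107422))]
top grey [([0, 0, 537, 44, 1637], ((268.0, 21.5), (536.0, 43.0), 0.0)), ([351, 89, 20, 87, 202], ((360.54150390625, 131.990966796875), (88.07333374023438, 2.9315290451049805), 77.73522186279297)), ([425, 147, 16, 26, 235], ((431.8670959472656, 159.98768615722656), (24.757951736450195, 14.917581558227539), 83.9909896850586)), ([118, 166, 26, 18, 293], ((130.5, 174.5), (17.0, 25.0), 90.0)), ([217, 179, 147, 34, 1211], ((290.82415771484375, 196.697509765625), (12.095961570739746, 148.29649353027344), 80.04937744140625)), ([146, 243, 45, 45, 1904], ((167.99998474121094, 265.0), (43.99999237060547, 43.99999237060547), -0.0))]
top black [([198, 69, 173, 149, 13636], ((280.8394775390625, 140.26905822753906), (130.21665954589844, 163.24656677246094), 80.21759033203125)), ([610, 156, 30, 21, 179], ((628.0902709960938, 171.0848
[... 2099 characters left out ...]
([0, 233, 413, 198, 26786], ((214.13442993164062, 310.3216552734375), (407.8690490722656, 174.15216064453125), 10.446590423583984)), ([198, 392, 28, 49, 414], ((211.33563232421875, 415.9383544921875), (12.289320945739746, 51.14698791503906), 20.556045532226562)), ([328, 422, 21, 54, 604], ((338.0815734863281, 448.62725830078125), (11.600687980651855, 52.84418869018555), 12.33908748626709))]
439 260 [ 467.66589216 -315.43553158   30.        ]
168 265 [491.79180008 283.14487794  30.        ]
165 310 [392.99222191 288.79111331  30.        ]
250 228 [565.51728417  99.89977155  30.        ]
342 210 [ 595.29116519 -109.24450786   30.        ]
[308.28786324 494.87163685] [400.66755453 104.21686328]
```

View pics/c0.png

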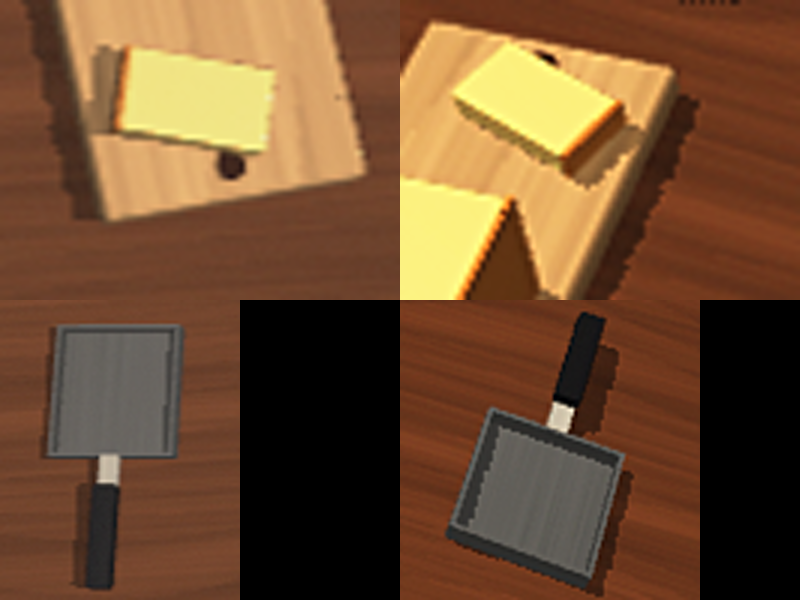

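The crop confirms the slab is plain yellow cheese on the near half of the board, next to the hole. The pan rim and handle are clear in both views. Next I triangulate the corners and look at the grill front.

Run:
```python
from h import *
t=cv2.imread("pics/top0.png");s=cv2.imread("pics/scene0.png")
a=cv2.resize(t[170:260,200:390],None,fx=4,fy=4,interpolation=cv2.INTER_CUBIC)[:, :800]
b=cv2.resize(s[225:295,215:415],None,fx=3.4,fy=3.4,interpolation=cv2.INTER_CUBIC)
o=np.zeros((600,800,3),np.uint8); o[:360,:760]=np.clip(a*1.6,0,255); o[362:600,:680]=np.clip(b*1.8,0,255)
cv2.imwrite("pics/c1.png",o)
def T(p,q): return tri(("top",)+p,("scene",)+q)
C=[T(*x) for x in [((425.5,249.2),(212.3,201.3)),((454.8,253.4),(190.5,189.2)),((452.8,270.4),(202,178.3)),((424.3,265.8),(224.7,190.3))]]
P=[T(*x) for x in [((148.3,243.3),(493.3,317.3)),((191.3,243.3),(446.7,300.7)),((189.3,287.7),(460,261)),((145.3,287.3),(504.7,276.7))]]
G=[T(*x) for x in [((164.7,296.7),(485.3,258.5)),((163,331),(494.3,230.3))]]
for n,L in(("cheese",C),("pan",P),("grip",G)):
    for p,e in L: print(n,p.round(1),round(e,1))
    print(n,np.mean([p for p,e in L],0))
def ang(a,b): return np.degrees(np.arctan2(*(b-a)[[1,0]]))
c=[p for p,e in C];p=[x for x,e in P];g=[x for x,e in G]
print("cheese long axis",ang(c[1],c[0]),ang(c[2],c[3]),"size",np.linalg.norm(c[0]-c[1]),np.linalg.norm(c[1]-c[2]))
print("pan x axis",ang(p[3],p[0]),ang(p[2],p[1]),ang(g[1],g[0]),"y",ang(p[1],p[0])-90,ang(p[2],p[3])-90)
print(rot().as_matrix().round(3))
```

```text
cheese [ 493.7 -288.5   31.9] 1.5
cheese [ 479.9 -351.    31.7] 1.2
cheese [ 442.3 -342.4   31.8] 0.4
cheese [ 455.9 -280.1   31.4] 2.4
cheese [ 467.94623763 -315.52662365   31.6989411 ]
pan [547.4 330.9  15.5] 2.8
pan [542.2 238.   11.6] 3.5
pan [441.2 243.4  10. ] 4.2
pan [447.9 337.2  13.1] 1.7
pan [494.6911942  287.34842084  12.55694294]
grip [423.4 292.1  20.1] 1.2
grip [348.6 295.5  23.5] 1.7
grip [386.00870537 293.7756205   21.78914561]
cheese long axis 77.56776421619983 77.6748581261625 size 64.0053223286491 38.52915783751367
pan x axis -3.6107737772943405 -3.034724424558299 -2.611479036081261 y -3.203475657949113 -4.03070360729393
[[ 0.448  0.894 -0.001]
 [ 0.894 -0.448 -0.002]
 [-0.002 -0.    -1.   ]]
```

View pics/c1.png

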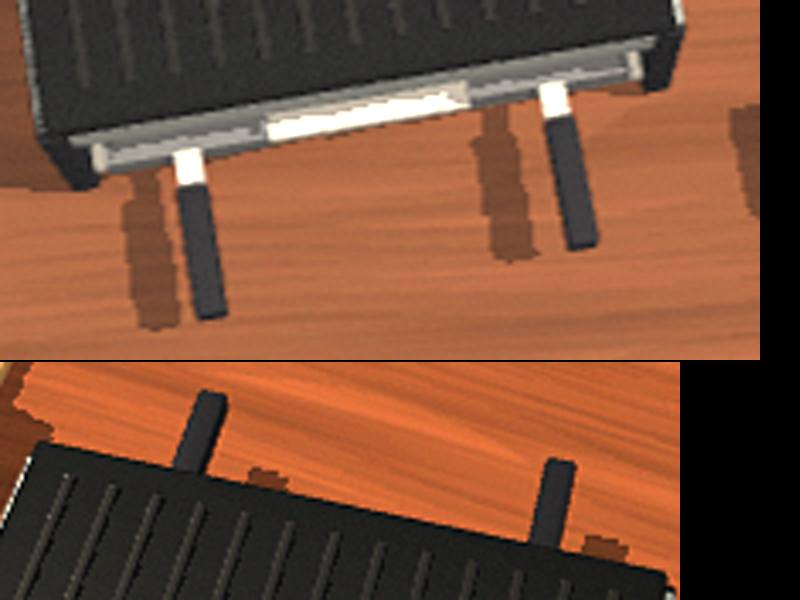

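The crop shows two front handles: grip start (247.5,216) to end (252.5,249.5), and (340,199) to (345.5,232). The bright empty deck lies between them, with its front edge running from (267,205.5) to (317.5,196). In the scene view the handle ends are at (380,254) and (277.6,235).

```bash
cat > g.py <<'E'
from h import *
L,e1=tri(("top",252.4,248.5),("scene",380,254.2)); Rr,e2=tri(("top",345.3,230.9),("scene",277.6,234.6))
print("ends",L.round(1),e1,Rr.round(1),e2,np.linalg.norm(L-Rr))
z=58
L2=onz("top",252.4,248.5,z);R2=onz("top",345.3,230.9,z);Ls=onz("top",247.5,216,z);Rs=onz("top",339.8,198.8,z)
print(L2,R2,np.linalg.norm(L2-R2),np.linalg.norm(L2-Ls),np.linalg.norm(R2-Rs))
ang=lambda d:np.degrees(np.arctan2(d[1],d[0]))
print("angles",ang(L2-R2)-90,ang(L-Rr)-90,ang(Ls-L2),ang(Rs-R2))
A=onz("top",267,205.5,30);B=onz("top",317.5,196.3,30);print("deck edge",A,B,ang(A-B)-90,np.linalg.norm(A-B))
th=np.radians(ang(L2-R2)-90);x=np.array([np.cos(th),np.sin(th),0])
m=(L2+R2)/2; print("bay from ends",m+147*x,"from deck mid",(A+B)/2+50*x,"home grip mid",m+38*x)
E
python3 g.py
```

```text
ends [512.6  92.4  54.6] 0.7982054675210591 [ 540.2 -112.6   55. ] 2.179335863194095 206.92242401252443
[511.76214217  92.40802305  58.        ] [ 539.12088022 -111.39523892   58.        ] 205.63139385055763 74.33760849045582 74.30836976630448
angles 7.6457300375398916 7.667389707207107 6.675302838685235 5.4106095033302015
deck edge [615.98489342  59.90241538  30.        ] [631.03838536 -55.76428003  30.        ] 7.415106085914971 116.64215381683648
bay from ends [671.13463202  10.06437111  58.        ] from deck mid [673.06712266   8.7214415   30.        ] home grip mid [563.10367849  -4.43780383  58.        ]
```

```bash
cat > to.py <<'E'
import sys
from h import *
# usage: to.py x y z yaw ... : chain of waypoints, each delta from the previous pose (first: measured)
a=list(map(float,sys.argv[1:])); s=robot.get_state(); p=np.array(s["tcp_pos"]);r=rot()
print("now",p.round(1),"yaw",round(np.degrees(np.arctan2(*r.as_matrix()[[1,0],0])),1),"gap",round(s["finger_gap"],1),"t",s["time"])
for i in range(0,len(a),4):
    y=np.radians(a[i+3]);c,S=np.cos(y),np.sin(y); q=R.from_matrix([[c,S,0],[S,-c,0],[0,0,-1]]); t=np.array(a[i:i+3])
    print("lin cm",(r.inv().apply(t-p)/10).round(2).tolist(),"ang",np.degrees((r.inv()*q).as_rotvec()).round(1).tolist(),"rows",round(np.linalg.norm(t-p)/41.7,1)); p,r=t,q
E
python3 to.py 500 160 230 30  468 -315.5 120 -12.4  468 -315.5 45 -12.4
```

```text
now [302.2 602.9 230.1] yaw 63.4 gap 85.8 t 0.1
lin cm [-30.72, 37.54, 0.06] ang [0.0, 0.1, 33.4] rows 11.6
lin cm [-26.55, 39.58, 11.0] ang [0.0, 0.0, 42.4] rows 11.7
lin cm [0.0, 0.0, 7.5] ang [0.0, 0.0, 0.0] rows 1.8
```

```bash
python3 -m crank '{"linear":[[-15.4,18.8,0],[-15.4,18.8,0],[-15.4,18.8,0],[-15.4,18.8,0],[-15.4,18.8,0],[-15.4,18.8,0]],"angular":[[0,0,0],[0,0,0],[0,0,0],[0,0,0],[0,0,0],[0,0,0]]}' 0
python3 -m crank '{"linear":[[-15.4,18.8,0],[-15.4,18.8,0],[-15.4,18.8,0],[-15.4,18.8,0],[-15.4,18.8,0],[-15.4,18.8,0]],"angular":[[0,0,33],[0,0,33],[0,0,33],[0,0,33],[0,0,33],[0,0,33]]}'
python3 to.py 500 -100 230 -12.4  468 -315.5 120 -12.4
```

```text
time: 0.6
tcp_pos: [401.9, 379.0, 230.7]
tool_rot: [0.0, 0.851, 0.525, -0.001]
wrist_force: [0.8, 0.2, 0.2]
finger_gap: 85.5
time: 1.1
tcp_pos: [500.9, 157.0, 231.0]
tool_rot: [0.0, 0.966, 0.26, -0.0]
wrist_force: [0.3, -0.2, -0.6]
finger_gap: 85.4
now [500.9 157.  231. ] yaw 30.2 gap 85.4 t 1.1
lin cm [-12.99, 22.17, 0.11] ang [0.0, 0.0, 42.6] rows 6.2
lin cm [1.5, 21.73, 11.0] ang [0.0, 0.0, 0.0] rows 5.9
```

```bash
python3 -m crank '{"linear":[[-13,22.2,0],[-13,22.2,0],[-13,22.2,0],[-13,22.2,0],[-13,22.2,0],[-13,22.2,0],[-13,22.2,0]],"angular":[[0,0,42.6],[0,0,42.6],[0,0,42.6],[0,0,42.6],[0,0,42.6],[0,0,42.6],[0,0,42.6]]}'
python3 -m crank '{"linear":[[1.5,21.7,11],[1.5,21.7,11],[1.5,21.7,11],[1.5,21.7,11],[1.5,21.7,11],[1.5,21.7,11],[1.5,21.7,11]],"angular":[[0,0,0],[0,0,0],[0,0,0],[0,0,0],[0,0,0],[0,0,0],[0,0,0]]}'
python3 to.py 467.9 -315.5 40 -12.4  467.9 -315.5 20 -12.4
python3 - <<'E'
from h import *
im=save("top","t1.png");im2=save("scene","s1.png")
cv2.imwrite("pics/c2.png",np.hstack([cv2.resize(im[180:300,380:500],(400,400)),cv2.resize(im2[130:250,150:270],(400,400))])[:,:,::-1])
E
```

```text
time: 1.68
tcp_pos: [500.2, -103.0, 231.1]
tool_rot: [0.001, 0.994, -0.111, -0.0]
wrist_force: [0.9, 0.8, 0.9]
finger_gap: 85.5
time: 2.27
tcp_pos: [466.7, -315.9, 117.2]
tool_rot: [-0.001, 0.994, -0.108, -0.003]
wrist_force: [-0.6, 0.1, -0.4]
finger_gap: 85.8
now [ 466.7 -315.9  117.2] yaw -12.4 gap 85.8 t 2.2667
lin cm [0.15, -0.05, 7.72] ang [-0.1, 0.3, -0.0] rows 1.9
lin cm [0.0, 0.0, 2.0] ang [0.0, 0.0, 0.0] rows 0.5
```

View pics/c2.png

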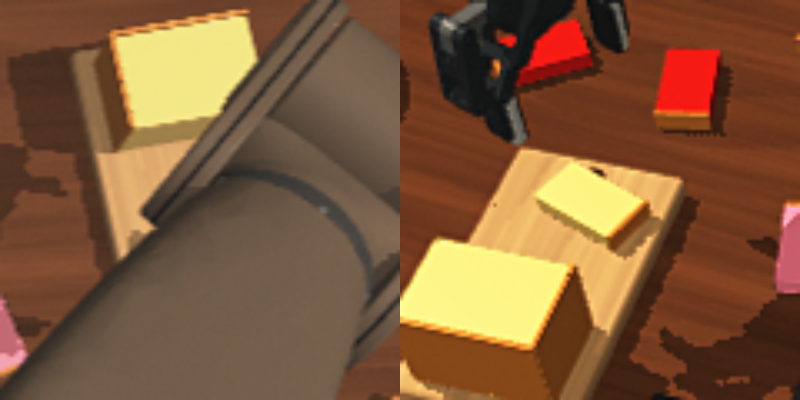

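The gripper (fingers at scene px ~(185,170)) hovers over and behind the slab in perspective. I descend and watch the force.

```bash
python3 -m crank '{"linear":[[0.1,0,7.5],[0.1,0,7.5],[0.1,0,7.5],[0.1,0,7.5]],"angular":[[0,0,0],[0,0,0],[0,0,0],[0,0,0]]}'
python3 to.py 467.9 -315.5 20 -12.4
python3 - <<'E'
from h import *
im2=save("scene","s2.png")
print(proj("scene",robot.get_state()["tcp_pos"]),proj("scene",[467.9,-315.5,32]))
cv2.imwrite("pics/c3.png",cv2.resize(im2[130:250,130:290],(800,600),interpolation=cv2.INTER_CUBIC)[:,:,::-1])
E
```

```text
time: 2.7
tcp_pos: [469.7, -310.7, 45.2]
tool_rot: [-0.001, 0.994, -0.106, -0.002]
wrist_force: [0.2, 0.1, -0.2]
finger_gap: 85.6
now [ 469.7 -310.7   45.2] yaw -12.1 gap 85.6 t 2.7
lin cm [-0.07, 0.51, 2.52] ang [-0.1, 0.2, 0.3] rows 0.6
[206.49999595 186.27320056] [207.17843733 189.54343726]
```

View pics/c3.png

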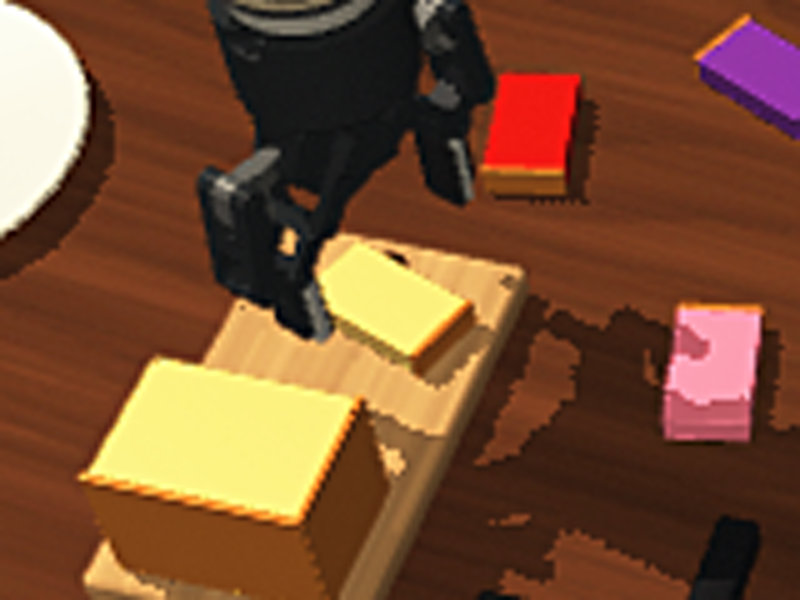

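The finger tips straddle the slab along its short axis, about 5 mm off in y (lag from the previous move). I correct that and go down.

```bash
python3 -m crank '{"linear":[[-0.1,0.5,1.5],[-0.1,0.5,1.5],[-0.1,0.5,2.3],[-0.1,0.5,2.3],[-0.1,0.5,2.3]],"angular":[[0,0,0.3],[0,0,0.3],[0,0,0.3],[0,0,0.3],[0,0,0.3]]}'
python3 to.py 467.9 -315.5 20 -12.4
```

```text
time: 3.17
tcp_pos: [468.7, -317.9, 24.2]
tool_rot: [0.0, 0.994, -0.109, 0.0]
wrist_force: [-0.4, 0.5, -0.0]
finger_gap: 85.6
now [ 468.7 -317.9   24.2] yaw -12.5 gap 85.6 t 3.1667
lin cm [-0.13, -0.22, 0.42] ang [0.0, -0.1, -0.1] rows 0.1
```

```bash
python3 -m crank '{"linear":[[0,-0.1,0.5],[0,-0.1,0.5],[0,-0.1,0.5]],"angular":[[0,0,0],[0,0,0],[0,0,0]]}'
python3 -m crank '{"linear":[[0,0,0],[0,0,0],[0,0,0],[0,0,0],[0,0,0],[0,0,0],[0,0,0],[0,0,0]],"angular":[[0,0,0],[0,0,0],[0,0,0],[0,0,0],[0,0,0],[0,0,0],[0,0,0],[0,0,0]]}' 255
python3 to.py 467.9 -315.5 20 -12.4
```

```text
time: 3.42
tcp_pos: [468.4, -316.6, 18.2]
tool_rot: [-0.0, 0.994, -0.109, -0.0]
wrist_force: [0.3, -0.5, -0.2]
finger_gap: 85.3
time: 4.08
tcp_pos: [468.8, -317.2, 18.8]
tool_rot: [0.0, 0.994, -0.109, 0.0]
wrist_force: [0.7, 0.2, 3.5]
finger_gap: 36.4
now [ 468.8 -317.2   18.8] yaw -12.5 gap 36.4 t 4.0833
lin cm [-0.13, -0.15, -0.12] ang [0.0, -0.0, -0.1] rows 0.1
```

Gripped: the gap is 36.4 mm for a 38 mm width. I lift and carry it to above the pan.

```bash
python3 -m crank '{"linear":[[0,0,-4],[0,0,-8],[0,0,-12],[0,0,-15],[0,0,-15],[0,0,-15]],"angular":[[0,0,0],[0,0,0],[0,0,0],[0,0,0],[0,0,0],[0,0,0]]}'
python3 to.py 505 -15 169 -12.4 494.5 287.3 169 -3.3
```

```text
time: 4.58
tcp_pos: [469.4, -317.7, 170.6]
tool_rot: [0.001, 0.994, -0.109, 0.002]
wrist_force: [-0.3, 0.5, -1.5]
finger_gap: 36.5
now [ 469.4 -317.7  170.6] yaw -12.5 gap 36.5 t 4.5833
lin cm [-3.08, -30.32, 0.08] ang [0.1, -0.2, -0.1] rows 7.3
lin cm [-7.52, -29.3, 0.0] ang [0.0, 0.0, -9.1] rows 7.3
```

```bash
python3 -m crank '{"linear":[[-3.1,-30.3,0],[-3.1,-30.3,0],[-3.1,-30.3,0],[-3.1,-30.3,0],[-3.1,-30.3,0],[-3.1,-30.3,0],[-3.1,-30.3,0],[-3.1,-30.3,0]],"angular":[[0,0,0],[0,0,0],[0,0,0],[0,0,0],[0,0,0],[0,0,0],[0,0,0],[0,0,0]]}'
python3 -m crank '{"linear":[[-7.5,-29.3,0],[-7.5,-29.3,0],[-7.5,-29.3,0],[-7.5,-29.3,0],[-7.5,-29.3,0],[-7.5,-29.3,0],[-7.5,-29.3,0],[-7.5,-29.3,0]],"angular":[[0,0,-9],[0,0,-9],[0,0,-9],[0,0,-9],[0,0,-9],[0,0,-9],[0,0,-9],[0,0,-9]]}'
python3 -m crank '{"linear":[[0,0,0],[0,0,0]],"angular":[[0,0,0],[0,0,0]]}'
python3 to.py 494.5 287.3 40 -3.3
```

```text
time: 5.25
tcp_pos: [501.9, -9.4, 165.3]
tool_rot: [-0.001, 0.994, -0.107, -0.003]
wrist_force: [-0.7, -0.5, 0.0]
finger_gap: 36.2
time: 5.92
tcp_pos: [491.8, 292.2, 165.4]
tool_rot: [-0.0, 1.0, -0.029, -0.002]
wrist_force: [-0.1, -0.2, -1.2]
finger_gap: 36.4
time: 6.08
tcp_pos: [492.9, 287.6, 165.8]
tool_rot: [0.001, 1.0, -0.03, -0.002]
wrist_force: [1.2, 0.0, -0.9]
finger_gap: 36.2
now [492.9 287.6 165.8] yaw -3.4 gap 36.2 t 6.0833
lin cm [0.22, -0.01, 12.58] ang [0.1, 0.2, -0.1] rows 3.0
```

```bash
python3 -m crank '{"linear":[[0.1,0,4],[0.1,0,8],[0.1,0,11],[0.1,0,13],[0.1,0,13],[0.1,0,13],[0.1,0,13]],"angular":[[0,0,0],[0,0,0],[0,0,0],[0,0,0],[0,0,0],[0,0,0],[0,0,0]]}'
python3 to.py 494.5 287.3 5 -3.3
python3 - <<'E'
from h import *
a=save("top","t4.png");b=save("scene","s4.png")
f=lambda i,x,y:cv2.resize(i[y:y+100,x:x+100],(400,400),interpolation=cv2.INTER_CUBIC)
cv2.imwrite("pics/c4.png",np.hstack([f(a,120,220),f(b,420,220)])[:,:,::-1])
E
```

```text
time: 6.67
tcp_pos: [496.5, 287.1, 39.6]
tool_rot: [-0.0, 1.0, -0.032, 0.001]
wrist_force: [-0.2, -0.9, 0.1]
finger_gap: 36.2
now [496.5 287.1  39.6] yaw -3.6 gap 36.2 t 6.6667
lin cm [-0.21, -0.01, 3.46] ang [-0.0, -0.1, -0.3] rows 0.8
```

View pics/c4.png

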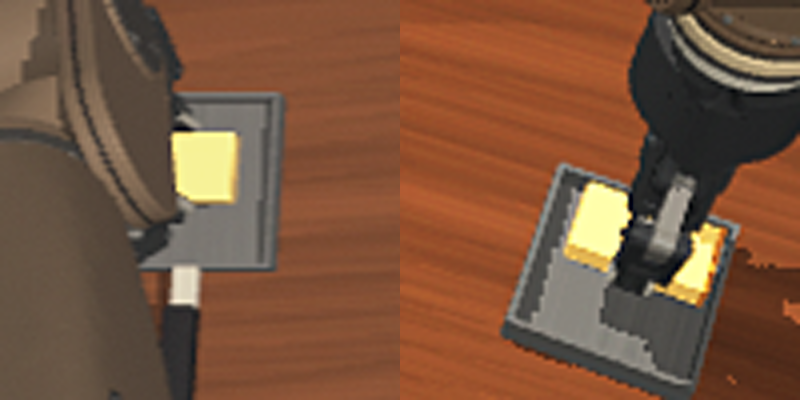

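The cheese is held level and centred over the pan floor in both views. I lower it to the floor and open partly.

```bash
python3 -m crank '{"linear":[[-0.1,0,1.5],[-0.1,0,2.5],[-0.1,0,3.1],[-0.1,0,3.4],[-0.1,0,3.4],[-0.1,0,3.4]],"angular":[[0,0,0],[0,0,0],[0,0,0],[0,0,0],[0,0,0],[0,0,0]]}'
python3 to.py 494.5 287.3 5 -3.3
```

```text
time: 7.27
tcp_pos: [494.6, 288.1, 4.6]
tool_rot: [-0.0, 1.0, -0.031, 0.0]
wrist_force: [0.6, 0.1, -0.6]
finger_gap: 36.2
now [494.6 288.1   4.6] yaw -3.5 gap 36.2 t 7.2667
lin cm [-0.01, 0.08, -0.04] ang [-0.0, -0.0, -0.2] rows 0.0
```

```bash
python3 -m crank '{"linear":[[0,0,0],[0,0,0],[0,0,0],[0,0,0]],"angular":[[0,0,0],[0,0,0],[0,0,0],[0,0,0]]}' 115
python3 -m crank '{"linear":[[0,0,-2],[0,0,-4],[0,0,-8],[0,0,-12],[0,0,-12],[0,0,-12]],"angular":[[0,0,0],[0,0,0],[0,0,0],[0,0,0],[0,0,0],[0,0,0]]}'
python3 to.py 378 294 125 86.7 378 294 40 86.7
```

```text
time: 7.6
tcp_pos: [494.5, 288.0, 4.6]
tool_rot: [-0.0, 1.0, -0.031, 0.0]
wrist_force: [1.0, 0.4, -0.2]
finger_gap: 46.8
time: 8.1
tcp_pos: [496.7, 288.8, 128.3]
tool_rot: [-0.001, 1.0, -0.031, 0.004]
wrist_force: [-0.8, 0.3, -0.5]
finger_gap: 46.8
now [496.7 288.8 128.3] yaw -3.5 gap 46.8 t 8.1
lin cm [-11.88, 0.21, 0.25] ang [0.2, -0.5, -90.2] rows 2.8
lin cm [0.0, 0.0, 8.5] ang [0.0, 0.0, 0.0] rows 2.0
```

```bash
python3 -m crank '{"linear":[[-11.8,0.1,0],[-11.8,0.1,0],[-11.8,0.1,0],[-11.8,0.1,0],[-11.8,0.1,0],[-11.8,0.1,0],[-11.8,0.1,0]],"angular":[[0,0,-45],[0,0,-45],[0,0,-45],[0,0,-45],[0,0,-45],[0,0,-45],[0,0,-45]]}'
python3 -m crank '{"linear":[[0,0,0],[0,0,0],[0,0,0],[0,0,0],[0,0,0],[0,0,0],[0,0,0],[0,0,0]],"angular":[[0,0,-45],[0,0,-45],[0,0,-45],[0,0,-45],[0,0,-45],[0,0,-45],[0,0,-45],[0,0,-45]]}'
python3 to.py 377.7 294 40 86.7
python3 - <<'E'
from h import *
a=save("top","t5.png");b=save("scene","s5.png")
f=lambda i,x,y:cv2.resize(i[y:y+120,x:x+100],(400,480),interpolation=cv2.INTER_CUBIC)
cv2.imwrite("pics/c5.png",np.hstack([f(a,120,220),f(b,430,210)])[:,:,::-1])
print(proj("scene",robot.get_state()["tcp_pos"]))
E
```

```text
time: 8.68
tcp_pos: [375.1, 293.7, 122.7]
tool_rot: [0.0, 0.934, 0.356, -0.001]
wrist_force: [-0.7, -1.2, -1.1]
finger_gap: 47.2
time: 9.35
tcp_pos: [375.4, 293.6, 122.6]
tool_rot: [-0.0, 0.728, 0.685, -0.002]
wrist_force: [-0.4, -0.1, 0.2]
finger_gap: 47.1
now [375.4 293.6 122.6] yaw 86.5 gap 47.1 t 9.35
lin cm [0.06, 0.25, 8.26] ang [-0.2, 0.1, -0.2] rows 2.0
[505.2529279  209.66811263]
```

View pics/c5.png

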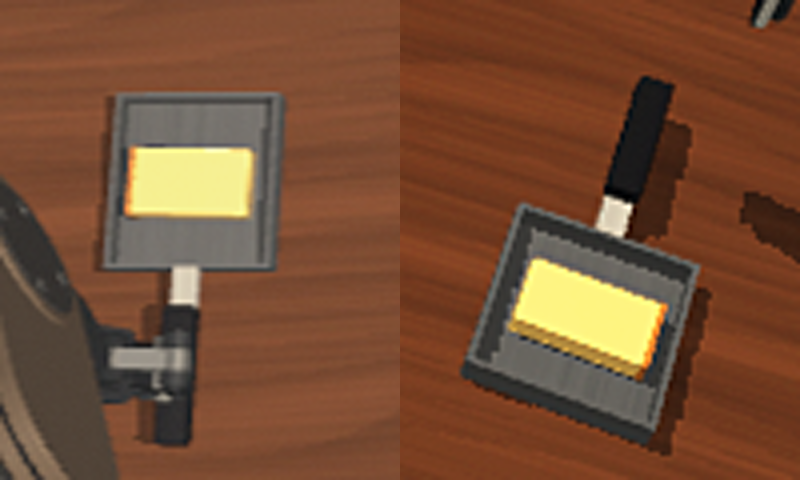

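The cheese lies flat and centred inside the walls, the pan hasn't moved, and the gripper is over the handle. I go down on the grip.

```bash
python3 -m crank '{"linear":[[0.1,0.1,4],[0.1,0.1,7],[0.1,0.1,9.5],[0.1,0.1,11],[0.1,0.1,11.7],[0.1,0.1,11.7],[0.1,0.1,11.7]],"angular":[[0,0,0],[0,0,0],[0,0,0],[0,0,0],[0,0,0],[0,0,0],[0,0,0]]}'
python3 to.py 377.7 294 4 86.7
```

```text
time: 10.03
tcp_pos: [377.7, 295.2, 7.5]
tool_rot: [-0.0, 0.729, 0.685, -0.0]
wrist_force: [-0.4, 0.2, 0.4]
finger_gap: 46.8
now [377.7 295.2   7.5] yaw 86.4 gap 46.8 t 10.0333
lin cm [-0.12, 0.01, 0.35] ang [-0.0, 0.0, -0.3] rows 0.1
```

```bash
python3 -m crank '{"linear":[[-0.1,0,0.3],[-0.1,0,0.3],[-0.1,0,0.3]],"angular":[[0,0,0],[0,0,0],[0,0,0]]}'
python3 -m crank '{"linear":[[0,0,0],[0,0,0],[0,0,0],[0,0,0],[0,0,0],[0,0,0]],"angular":[[0,0,0],[0,0,0],[0,0,0],[0,0,0],[0,0,0],[0,0,0]]}' 255
python3 to.py 377.7 294 4 86.7
```

```text
time: 10.28
tcp_pos: [378.2, 294.4, 5.3]
tool_rot: [0.0, 0.729, 0.685, 0.001]
wrist_force: [-0.0, 0.7, -0.8]
finger_gap: 47.0
time: 10.78
tcp_pos: [377.7, 294.3, 4.7]
tool_rot: [0.0, 0.729, 0.685, 0.0]
wrist_force: [0.0, 0.5, 3.4]
finger_gap: 17.0
now [377.7 294.3   4.7] yaw 86.5 gap 17.0 t 10.7833
lin cm [-0.03, 0.0, 0.07] ang [0.0, -0.0, -0.2] rows 0.0
```

Handle gripped at 17.0 mm. I lift it gently and check the force.

```bash
python3 -m crank '{"linear":[[0,0,-1],[0,0,-2.5],[0,0,-4.5],[0,0,-6.5],[0,0,-8.5],[0,0,-9.5],[0,0,-10],[0,0,-10]],"angular":[[0,0,0],[0,0,0],[0,0,0],[0,0,0],[0,0,0],[0,0,0],[0,0,0],[0,0,0]]}'
python3 to.py 441 -20.5 104.7 97.6
python3 - <<'E'
from h import *
a=save("top","t6.png");b=save("scene","s6.png")
f=lambda i,x,y:cv2.resize(i[y:y+120,x:x+100],(400,480),interpolation=cv2.INTER_CUBIC)
cv2.imwrite("pics/c6.png",np.hstack([f(a,110,220),f(b,430,180)])[:,:,::-1])
print(robot.get_state()["wrist_force"],robot.get_state()["wrist_torque"])
E
```

```text
time: 11.45
tcp_pos: [377.8, 294.3, 105.1]
tool_rot: [0.0, 0.729, 0.685, 0.001]
wrist_force: [0.0, -0.4, -2.7]
finger_gap: 16.9
now [377.8 294.3 105.1] yaw 86.5 gap 16.9 t 11.45
lin cm [-31.03, 8.25, 0.03] ang [0.1, -0.0, -11.1] rows 7.7
[-0.18507183 -0.10642751 -1.90876053] [-0.0439141   0.14614779  0.00409174]
```

View pics/c6.png

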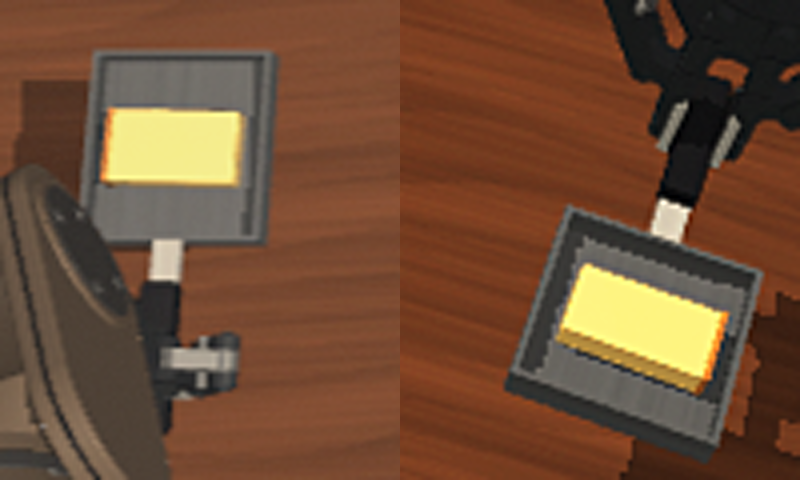

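The pan is lifted with the cheese still in place. I check level from the rim corners: top (133.5,233.3), (179,233.5), (176.5,280.5), (130.5,280), and the same corners in the scene view.

```bash
cat > lv.py <<'E'
from h import *
P=[tri(("top",)+a,("scene",)+b) for a,b in [((133.5,233.3),(508.3,291.8)),((179,233.5),(457,274.5)),((176.5,280.5),(472.5,231.8)),((130.5,280),(520.5,248))]]
for p,e in P: print(p.round(1),round(e,1))
p=np.array([q for q,e in P]); c=p.mean(0); print("centre",c,"dz far-near",p[:2,2].mean()-p[2:,2].mean(),"len",np.linalg.norm(p[0]-p[3]),np.linalg.norm(p[0]-p[1]),"tcp-rel",c-robot.get_state()["tcp_pos"])
d=(p[0]+p[1]-p[2]-p[3]);print("yaw",np.degrees(np.arctan2(d[1],d[0])))
E
python3 lv.py
```

```text
[546.8 330.1 110.8] 2.6
[541.6 238.2 107.2] 0.4
[442.  243.8 111.7] 4.5
[448.4 334.8 113.5] 1.2
centre [494.72000839 286.73142145 110.79088773] dz far-near -3.6081446299398294 len 98.5661612856749 92.0333351581402 tcp-rel [118.0886009   -6.95912032   7.54234689]
yaw -2.9828120753693774
```

The height difference suggests the nose droops about 1.5° (noisy), which I'll re-check at the grill. Now I carry it over to in front of the empty place.

```bash
python3 -m crank '{"linear":[[-1.5,0.4,0],[-4.5,1.2,0],[-8,2.1,0],[-11.5,3,0],[-15,4,0],[-18.5,4.9,0],[-22,5.8,0],[-25,6.6,0]],"angular":[[0,0,-0.5],[0,0,-1.5],[0,0,-3],[0,0,-4.5],[0,0,-6],[0,0,-7.5],[0,0,-9],[0,0,-10]]}'
python3 to.py 441 -20.5 104.7 97.6
```

```text
time: 12.22
tcp_pos: [426.8, 38.5, 102.8]
tool_rot: [-0.001, 0.666, 0.746, -0.001]
wrist_force: [0.8, 0.4, -1.9]
finger_gap: 16.7
now [426.8  38.5 102.8] yaw 96.5 gap 16.7 t 12.2167
lin cm [-6.02, 0.74, -0.19] ang [-0.2, -0.0, -1.1] rows 1.5
```

```bash
python3 -m crank '{"linear":[[-2.5,0.3,0],[-4.5,0.6,-0.1],[-5.6,0.7,-0.1],[-5.6,0.7,-0.1],[-5.6,0.7,-0.1],[-5.6,0.7,-0.1]],"angular":[[0,0,-0.5],[0,0,-1],[0,0,-1],[0,0,-1],[0,0,-1],[0,0,-1]]}'
python3 to.py 441 -20.5 104.7 97.6
python3 - <<'E'
from h import *
a=save("top","t7.png");b=save("scene","s7.png")
print(proj("top",[560,-5,110]),proj("scene",[560,-5,110]))
f=lambda i,x,y:cv2.resize(i[y:y+80,x:x+100],(600,480),interpolation=cv2.INTER_CUBIC)
u,v=proj("top",[560,-5,110]).astype(int);x,y=proj("scene",[560,-5,110]).astype(int)
print(u-50,v-45,x-50,y-45)
g=lambda i,x,y:cv2.resize(i[y:y+100,x:x+80],(400,500),interpolation=cv2.INTER_CUBIC)
cv2.imwrite("pics/c7.png",np.hstack([g(a,u-40,v-40),g(b,x-40,y-60)])[:,:,::-1]); print(u-40,v-40,x-40,y-60)
E
```

```text
time: 12.72
tcp_pos: [440.4, -13.3, 104.5]
tool_rot: [-0.001, 0.659, 0.752, -0.0]
wrist_force: [-0.5, -0.1, -2.0]
finger_gap: 16.6
now [440.4 -13.3 104.5] yaw 97.5 gap 16.6 t 12.7167
lin cm [-0.72, -0.03, -0.02] ang [-0.1, -0.1, -0.1] rows 0.2
[295.05124377 218.01431655] [325.32636276 241.91781004]
245 173 275 196
255 178 285 181
```

View pics/c7.png

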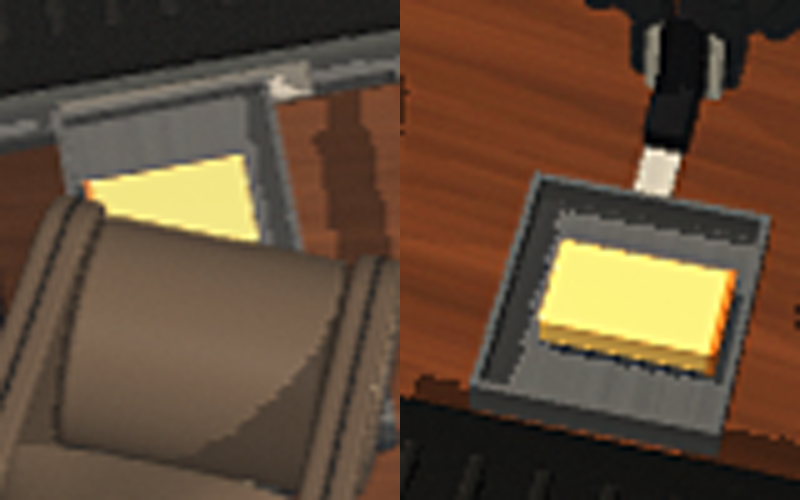

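The pan hangs in front of the empty place. Only the scene view shows all four rim corners: (299.4,257.4), (349,268.6), (358.6,224), (313,216.4). I compare its tilt by PnP with the pan lying level on the table.

Run:
```python
from h import *
p,Rm,t=cam("scene"); K=np.array([[p["fx"],0,p["cx"]],[0,p["fy"],p["cy"]],[0,0,1]])
ob=np.array([[50,46,0],[50,-46,0],[-50,-46,0],[-50,46,0]],float)
for n,c in {"table":[(493.3,317.3),(446.7,300.7),(460,261),(504.7,276.7)],"lift":[(508.3,291.8),(457,274.5),(472.5,231.8),(520.5,248)],"now":[(349,268.6),(299.4,257.4),(313,216.4),(358.6,224)]}.items():
    ok,r,tv,e=cv2.solvePnPGeneric(ob,np.array(c,float),K,None,flags=cv2.SOLVEPNP_IPPE)
    for a,b in zip(r,tv): 
        M=Rm@cv2.Rodrigues(a)[0]; print(n,(Rm@b.ravel()+t).round(1),"pitch(nose up)",np.degrees(np.arcsin(M[2,0])).round(2),"roll",np.degrees(np.arcsin(M[2,1])).round(2),"yaw",np.degrees(np.arctan2(M[1,0],M[0,0])).round(1))
```

```text
table [487.1 289.2   1.2] pitch(nose up) -0.53 roll 0.75 yaw -3.4
table [489.9 288.8   1.5] pitch(nose up) -66.63 roll 6.77 yaw 8.5
lift [482.8 289.5  95. ] pitch(nose up) -3.89 roll 1.56 yaw -3.9
lift [486.4 288.9  96. ] pitch(nose up) -69.84 roll 6.31 yaw 9.9
now [ 5.466e+02 -4.000e-01  9.770e+01] pitch(nose up) -1.32 roll -0.01 yaw 7.3
now [550.9   1.  100. ] pitch(nose up) -66.71 roll -10.76 yaw -11.3
```

The droop is about 1.5–2°. I pitch the tool −1.5° about its x, align laterally, and go down to about 10 mm above deck level.

```bash
python3 -m crank '{"linear":[[-0.4,0,0],[-0.8,0,0.5],[-0.8,0,2],[-0.8,0,3.5],[-0.8,0,5],[-0.8,0,6],[-0.8,0,6],[-0.8,0,6]],"angular":[[-0.5,0,0],[-1,0,0],[-1.5,0,0],[-1.5,0,0],[-1.5,0,0],[-1.5,0,0],[-1.5,0,0],[-1.5,0,0]]}'
python3 -m crank '{"linear":[[0,0,0],[0,0,0]],"angular":[[0,0,0],[0,0,0]]}'
python3 to.py 441 -21.3 44.7 97.6 555.5 -6 44.7 97.6
```

```text
time: 13.48
tcp_pos: [441.9, -22.2, 44.9]
tool_rot: [0.008, 0.659, 0.752, 0.01]
wrist_force: [0.4, -0.6, -0.9]
finger_gap: 17.0
time: 13.65
tcp_pos: [443.2, -22.5, 46.3]
tool_rot: [0.01, 0.659, 0.752, 0.01]
wrist_force: [-0.2, -0.4, -1.4]
finger_gap: 16.6
now [443.2 -22.5  46.3] yaw 97.5 gap 16.6 t 13.65
lin cm [0.15, -0.21, 0.16] ang [1.6, 0.1, -0.1] rows 0.1
lin cm [0.0, 11.55, 0.0] ang [0.0, 0.0, 0.0] rows 2.8
```

```bash
python3 -m crank '{"linear":[[0.1,0.6,0],[0.1,1.5,0.1],[0.1,2.5,0.1],[0.1,3.5,0.1],[0.1,4.5,0.2],[0.1,5,0.2],[0.1,5,0.2]],"angular":[[0,0,0],[0,0,0],[0,0,0],[0,0,0],[0,0,0],[0,0,0],[0,0,0]]}'
python3 to.py 555.5 -6 44.7 97.6
python3 - <<'E'
from h import *
a=save("top","t8.png");b=save("scene","s8.png")
f=lambda i,x,y,w:cv2.resize(i[y:y+w,x:x+w],(400,400),interpolation=cv2.INTER_CUBIC)
cv2.imwrite("pics/c8.png",np.clip(1.5*np.hstack([f(a,235,160,120),f(b,270,190,100)])[:,:,::-1],0,255))
E
```

```text
time: 14.23
tcp_pos: [493.4, -14.8, 44.9]
tool_rot: [0.009, 0.659, 0.752, 0.01]
wrist_force: [0.8, -0.3, -1.1]
finger_gap: 16.6
now [493.4 -14.8  44.9] yaw 97.5 gap 16.6 t 14.2333
lin cm [0.06, 6.27, 0.19] ang [1.6, 0.0, -0.1] rows 1.5[ WARN:0@2.710] global loadsave.cpp:1063 imwrite_ Unsupported depth image for selected encoder is fallbacked to CV_8U.
```

View pics/c8.png

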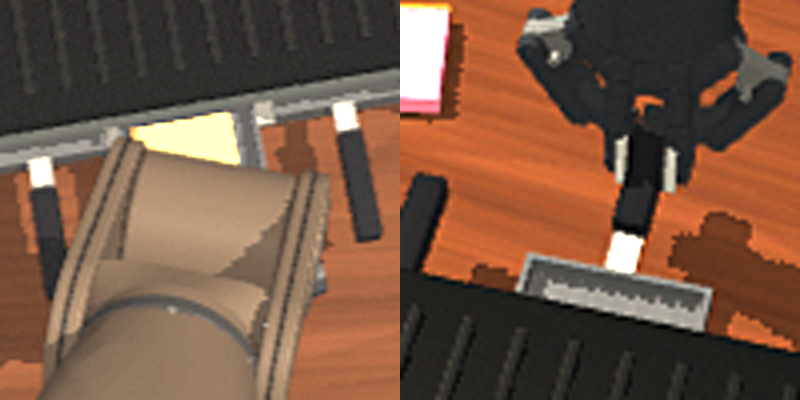

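The pan is half in, square, with no contact force. I check its lateral position from the near rim corners at scene (301.8,254) and (348,262.5).

Run:
```python
from h import *
m=(onz("scene",301.8,254,56)+onz("scene",348,262.5,56))/2
d=onz("scene",348,262.5,56)-onz("scene",301.8,254,56)
th=np.radians(7.6);n=np.array([-np.sin(th),np.cos(th)]);x=np.array([np.cos(th),np.sin(th)])
b=np.array([672,9.5]); T=np.array(robot.get_state()["tcp_pos"])[:2]
print("pan near wall mid",m,"lat",n@(m[:2]-b),"lon",x@(m[:2]-b),"tcp lat",n@(T-b),"lon",x@(T-b),"width",np.linalg.norm(d),np.degrees(np.arctan2(d[1],d[0]))-90)
# neighbours' outer handle ends, same camera, z=58
L=onz("scene",380,254.2,58);Rr=onz("scene",277.6,234.6,58);print("bay line in scene cam: lat",n@((L+Rr)[:2]/2-b),"lon end",x@((L+Rr)[:2]/2-b))
```

```text
pan near wall mid [560.69247246  -5.301471    56.        ] lat 0.049683728108402006 lon -112.28734017369985 tcp lat -0.04950705707329983 lon -181.9470880753452 width 91.60006821092477 8.314545123004251
bay line in scene cam: lat -0.5078720701743367 lon end -144.6319855183773
```

Aligned to under 1 mm. I continue in to about 10 mm short, then lower onto the deck.

```bash
python3 -m crank '{"linear":[[0,0.6,0],[0,1.5,0.1],[0,2.5,0.1],[0,3.5,0.1],[0,4.5,0.2],[0,5.2,0.2],[0,5.2,0.2],[0,5.2,0.2]],"angular":[[0,0,0],[0,0,0],[0,0,0],[0,0,0],[0,0,0],[0,0,0],[0,0,0],[0,0,0]]}'
python3 -m crank '{"linear":[[0,0,0.2],[0,0,0.4],[0,0,0.5],[0,0,0.5]],"angular":[[0,0,0],[0,0,0],[0,0,0],[0,0,0]]}'
python3 to.py 555.5 -6 34.7 97.6
```

```text
time: 15.0
tcp_pos: [543.7, -7.9, 43.9]
tool_rot: [0.008, 0.659, 0.752, 0.01]
wrist_force: [-0.6, -0.0, -1.8]
finger_gap: 16.8
time: 15.33
tcp_pos: [542.8, -7.9, 38.5]
tool_rot: [0.008, 0.66, 0.752, 0.01]
wrist_force: [-1.1, -1.0, -2.3]
finger_gap: 16.8
now [542.8  -7.9  38.5] yaw 97.5 gap 16.8 t 15.3333
lin cm [0.03, 1.28, 0.41] ang [1.4, -0.0, -0.1] rows 0.3
```

```bash
python3 -m crank '{"linear":[[0,0,0.1],[0,0,0.2],[0,0,0.3],[0,0,0.3]],"angular":[[0,0,0],[0,0,0],[0,0,0],[0,0,0]]}'
python3 to.py 555.5 -6 34.7 97.6; python3 -m crank '{"linear":[[0,0,0.1],[0,0,0.1],[0,0,0.1]],"angular":[[0,0,0],[0,0,0],[0,0,0]]}'
```

```text
time: 15.67
tcp_pos: [543.4, -8.0, 35.8]
tool_rot: [0.008, 0.66, 0.752, 0.01]
wrist_force: [-0.4, -0.3, -2.2]
finger_gap: 17.0
now [543.4  -8.   35.8] yaw 97.5 gap 17.0 t 15.6667
lin cm [0.04, 1.22, 0.14] ang [1.5, -0.0, -0.1] rows 0.3
time: 15.92
tcp_pos: [543.6, -7.9, 35.0]
tool_rot: [0.009, 0.659, 0.752, 0.01]
wrist_force: [-0.0, -0.6, -1.2]
finger_gap: 17.1
```

```bash
python3 -m crank '{"linear":[[0,0.3,0],[0,0.6,0],[0,0.9,0.1],[0,0.9,0.1]],"angular":[[0,0,0],[0,0,0],[0,0,0],[0,0,0]]}'; python3 -m crank '{"linear":[[0,0.1,0],[0,0.2,0],[0,0.2,0],[0,0.2,0]],"angular":[[0,0,0],[0,0,0],[0,0,0],[0,0,0]]}'
python3 to.py 555.5 -6 34.7 97.6
```

```text
time: 16.25
tcp_pos: [553.4, -6.8, 34.4]
tool_rot: [0.009, 0.659, 0.752, 0.01]
wrist_force: [-0.4, 0.4, -1.6]
finger_gap: 16.9
time: 16.58
tcp_pos: [554.5, -6.5, 34.3]
tool_rot: [0.009, 0.659, 0.752, 0.01]
wrist_force: [0.8, 0.1, -2.2]
finger_gap: 16.4
now [554.5  -6.5  34.3] yaw 97.5 gap 16.4 t 16.5833
lin cm [0.04, 0.11, -0.04] ang [1.5, 0.0, -0.1] rows 0.0
```

```bash
python3 -m crank '{"linear":[[0,0,0.1],[0,0,0.2],[0,0,0.2]],"angular":[[0,0,0],[0,0,0],[0,0,0]]}'; python3 -m crank '{"linear":[[0,0.1,0],[0,0.1,0],[0,0.1,0]],"angular":[[0,0,0],[0,0,0],[0,0,0]]}';python3 -m crank '{"linear":[[0,0.1,0],[0,0.1,0],[0,0.1,0]],"angular":[[0,0,0],[0,0,0],[0,0,0]]}'
python3 to.py 555.5 -6 34.7 97.6
```

```text
time: 16.83
tcp_pos: [554.5, -6.6, 32.9]
tool_rot: [0.008, 0.659, 0.752, 0.01]
wrist_force: [-4.1, -0.1, 3.9]
finger_gap: 17.0
time: 17.08
tcp_pos: [555.9, -6.5, 32.8]
tool_rot: [0.009, 0.659, 0.752, 0.01]
wrist_force: [-4.3, -0.3, 4.0]
finger_gap: 16.8
time: 17.33
tcp_pos: [556.8, -6.4, 32.7]
tool_rot: [0.009, 0.659, 0.752, 0.01]
wrist_force: [-3.7, -1.9, 4.6]
finger_gap: 16.6
now [556.8  -6.4  32.7] yaw 97.5 gap 16.6 t 17.3333
lin cm [0.05, -0.12, -0.2] ang [1.5, 0.0, -0.1] rows 0.1
```

```bash
python3 -m crank '{"linear":[[0,0.1,0],[0,0.1,0],[0,0.1,0]],"angular":[[0,0,0],[0,0,0],[0,0,0]]}'; python3 -m crank '{"linear":[[0,0.1,0],[0,0.1,0],[0,0.1,0]],"angular":[[0,0,0],[0,0,0],[0,0,0]]}'
python3 - <<'E'
from h import *
a=save("top","t9.png");b=save("scene","s9.png")
f=lambda i,x,y,w:cv2.resize(i[y:y+w,x:x+w],(400,400),interpolation=cv2.INTER_CUBIC)
cv2.imwrite("pics/c9.png",np.clip(1.5*np.hstack([f(a,235,160,120),f(b,270,190,100)])[:,:,::-1],0,255).astype(np.uint8))
E
```

```text
time: 17.58
tcp_pos: [557.3, -6.2, 32.7]
tool_rot: [0.008, 0.659, 0.752, 0.009]
wrist_force: [-5.5, -0.8, 5.3]
finger_gap: 17.0
time: 17.83
tcp_pos: [557.3, -6.2, 32.7]
tool_rot: [0.007, 0.659, 0.752, 0.008]
wrist_force: [-9.1, -1.8, 9.0]
finger_gap: 16.8
```

The force rises with no further motion, so the pan is against the stop. I ease off by 2 mm, release and lift away.

```bash
python3 -m crank '{"linear":[[0,-0.1,-0.1],[0,-0.2,-0.1],[0,-0.2,-0.1]],"angular":[[0,0,0],[0,0,0],[0,0,0]]}'; python3 -m crank '{"linear":[[0,0,0],[0,0,0],[0,0,0],[0,0,0]],"angular":[[0,0,0],[0,0,0],[0,0,0],[0,0,0]]}' 130
python3 -m crank '{"linear":[[0,-0.1,-1],[0,-0.2,-3],[0,-0.4,-6],[0,-0.6,-10],[0,-0.8,-14],[0,-1,-18],[0,-1,-18]],"angular":[[0,0,0],[0,0,0],[0,0,0],[0,0,0],[0,0,0],[0,0,0],[0,0,0]]}'
python3 -m crank '{"linear":[[-4,-2,0],[-8,-3,0],[-12,-4,0],[-16,-5,0],[-20,-6,0],[-24,-6,0],[-28,-6,0],[-32,-6,0]],"angular":[[0,0,0],[0,0,0],[0,0,0],[0,0,0],[0,0,0],[0,0,0],[0,0,0],[0,0,0]]}'
python3 - <<'E'
from h import *
print(robot.get_state()["tcp_pos"],robot.get_state()["time"])
a=save("top","t10.png");b=save("scene","s10.png")
f=lambda i,x,y,w:cv2.resize(i[y:y+w,x:x+w],(400,400),interpolation=cv2.INTER_CUBIC)
cv2.imwrite("pics/c10.png",np.clip(1.5*np.hstack([f(a,235,160,120),f(b,260,190,120)])[:,:,::-1],0,255).astype(np.uint8))
E
```

```text
time: 18.18
tcp_pos: [557.0, -6.3, 33.2]
tool_rot: [0.009, 0.66, 0.751, 0.01]
wrist_force: [-0.3, 0.5, 1.1]
finger_gap: 17.0
time: 18.52
tcp_pos: [556.6, -6.3, 33.3]
tool_rot: [0.009, 0.659, 0.752, 0.01]
wrist_force: [-0.2, 0.4, 0.2]
finger_gap: 41.8
time: 19.1
tcp_pos: [546.5, -9.1, 224.3]
tool_rot: [0.017, 0.659, 0.752, 0.014]
wrist_force: [1.3, -0.7, 0.7]
finger_gap: 42.1
time: 19.77
tcp_pos: [523.7, -335.4, 212.1]
tool_rot: [0.009, 0.66, 0.751, 0.01]
wrist_force: [0.4, 0.2, -0.4]
finger_gap: 41.9
[ 523.74722738 -335.38881648  212.13203632] 19.7667
```

View pics/c10.png

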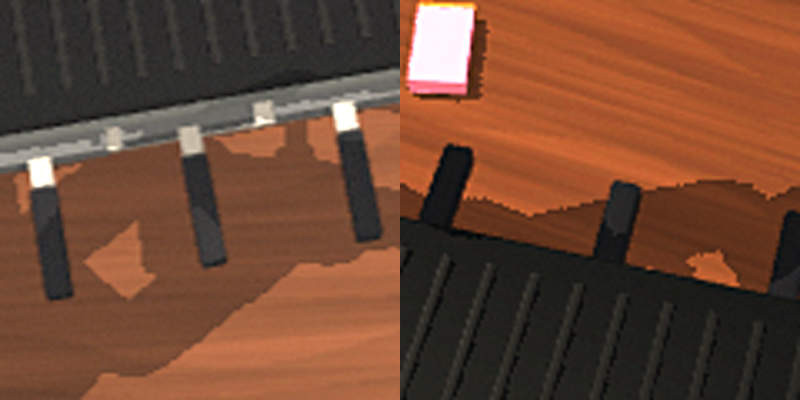

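All three handles stand side by side and the outer two have not moved. The middle handle's end, at top crop (213,263), looks 1–2 mm deeper than its neighbours' midpoint (214.5,267.5). I quantify that with a colour profile.

Run:
```python
from h import *
def end(n,f,a,b):
    im=cv2.imread("pics/"+f).astype(np.float32); d=im[:,:,2]-im[:,:,0]
    a,b=np.array(a),np.array(b);u=(b-a)/np.linalg.norm(b-a);w=np.array([-u[1],u[0]]);s=np.arange(-8,8,.1)
    P=np.mean([cv2.remap(d,(b[0]+s*u[0]+k*w[0]).astype(np.float32)[None],(b[1]+s*u[1]+k*w[1]).astype(np.float32)[None],1)[0] for k in(-1,-.5,0,.5,1)],0)
    th=(P[:20].mean()+P[-20:].mean())/2; i=np.argmax(P>th); q=b+s[i]*u; return q
th=np.radians(7.6);x=np.array([np.cos(th),np.sin(th)]);n_=np.array([-x[1],x[0]]);bb=np.array([672,9.5])
T={k:end("top","t10.png",(235+p[0]*.3,160+p[1]*.3),(235+q[0]*.3,160+q[1]*.3)) for k,p,q in(("L",(47,187),(60,297)),("M",(193,153),(213,263)),("R",(347,129),(369,238)))}
S={k:end("scene","s10.png",(260+p[0]*.3,190+p[1]*.3),(260+q[0]*.3,190+q[1]*.3)) for k,p,q in(("R",(38,215),(57,147)),("M",(212,255),(226,183)),("L",(384,285),(396,211)))}
for k in "LMR":
    p,e=tri(("top",*T[k]),("scene",*S[k])); a=onz("top",*T[k],58)[:2]-bb;c=onz("scene",*S[k],58)[:2]-bb
    print(k,T[k],S[k],"tri",p.round(1),round(e,1),"top lon/lat",(x@a).round(1),(n_@a).round(1),"scene",(x@c).round(1),(n_@c).round(1))
```

```text
L [253.04694602 249.49723554] [378.83201423 253.1025789 ] tri [510.6  90.3  54.4] 2.4 top lon/lat -150.3 102.4 scene -146.6 100.3
M [299.00733126 239.49032195] [327.93360876 244.21286923] tri [526.7 -10.3  55.4] 1.8 top lon/lat -147.4 0.5 scene -144.7 -0.9
R [345.9374143  232.57627992] [277.34219408 233.23320012] tri [ 536.7 -114.3   54.3] 3.1 top lon/lat -151.7 -102.9 scene -147.8 -105.4
```

The middle handle is level with its neighbours (55.4 mm against 54.4 and 54.3 mm), centred to within 1 mm, and reads about 3 mm deeper than them. The pan met the stop on contact and was eased off, so it is home. I hand it in.

```bash
python3 -c "
from plant import robot
s=robot.get_state();print(s['time'],s['wrist_force'])
print(robot.job_done())"
```

```text
19.8667 [-0.02189792 -0.54660796  0.86851043]
the job is handed in; nothing more can be done
None
```

I laid the yellow cheese slab flat in the loose pan, then carried the pan into the empty middle place. I lowered it to the deck, slid it in until it met the stop at about 9 N, eased off 2 mm, released it and moved the arm clear. The job was handed in at 19.9 s.

**Last checks that agreed**
- **Level and centred:** the new handle sits at the same height as its neighbours and within 1 mm of the place's centre line.
- **Other pans:** the two front neighbours' handles have not visibly moved.

**Checks that disagreed or were not made**
- **Depth:** the new handle reads about 3 mm deeper than the average of its neighbours. Full contact with the stop explains about 1 mm of that; the rest is camera error or the neighbours standing slightly short.
- **Droop while carrying:** readings of the pan's nose-down tilt ranged from about 1° to 3°. I corrected 1.5°.
- **Cheese:** its position inside the grill could not be seen after insertion. It was in place in the last view showing it, with the pan half in.
- **Salt, pepper and tealight:** the arm did not go near them, but I did not measure them again at the end.

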